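Tilt the parts tote so the drone motors gather at its pouring corner

TASK

Pick the small white parts tote up by its carrying bar, well clear of the bench, and tilt it towards the one corner whose walls are cut down low, until all four loose drone motors have slid together into that corner. Finish while still holding the tote up in the air in the gripper, steady and tilted with the cut-down corner lowest, all the motors still inside, and leave the pen pot, the quadcopter and the battery where they are.

Things in the scene. Friction and masses are not known exactly. Their poses are not given: they have to be found in the camera images.
- tote: White open tote, 260 x 180 mm over its walls (x by y), walls 4 mm thick, 60 mm high, with a 12 mm rim flange outwards; floor 5 mm thick; 0.25 to 0.5 kg. Origin: centre of its underside, z up, x the long way. At its +x, +y corner both walls are cut down to 26 mm high, with no flange, over 80 mm each: the cut-down corner. A plywood bar runs along x over its middle. Stands at any yaw.
- tote_handle (a point): Centre of the carrying bar: the bar is 268 mm long along the tote's x, 18 mm wide along its y (grip it across here) and 24 mm high, on an upright at each end; this point lies 118 mm above the tote's underside, the bar's top 130 mm above it. Axes are the tote's.
- tote_corner (a point): Inner floor corner of the tote at the cut-down rim, 126 mm along the tote's x and 86 mm along its y from the middle, 5 mm above its underside. Axes are the tote's: its inside lies towards -x and -y. The motors are gathered when the centre of each is within 90 mm of both walls that meet here.
- motor0_center (a point): Centre (half-way up) of one of four equal small brushless motors: dark steel and copper cylinders, 22 mm across, 16 mm high plus a thin 6 mm shaft stub, 20 g, standing loose on the tote's floor. They slide once the floor is tilted past roughly 12 to 18 degrees (friction 0.2 to 0.3).
- motor1_center (a point): Centre (half-way up) of one of four equal small brushless motors: dark steel and copper cylinders, 22 mm across, 16 mm high plus a thin 6 mm shaft stub, 20 g, standing loose on the tote's floor. They slide once the floor is tilted past roughly 12 to 18 degrees (friction 0.2 to 0.3).
- motor2_center (a point): Centre (half-way up) of one of four equal small brushless motors: dark steel and copper cylinders, 22 mm across, 16 mm high plus a thin 6 mm shaft stub, 20 g, standing loose on the tote's floor. They slide once the floor is tilted past roughly 12 to 18 degrees (friction 0.2 to 0.3).
- motor3_center (a point): Centre (half-way up) of one of four equal small brushless motors: dark steel and copper cylinders, 22 mm across, 16 mm high plus a thin 6 mm shaft stub, 20 g, standing loose on the tote's floor. They slide once the floor is tilted past roughly 12 to 18 degrees (friction 0.2 to 0.3).
- pen_pot: Bystander: dark round pen pot, 84 mm across and 100 mm high, pens to 155 mm. Origin: centre of its underside.
- quadcopter: Bystander: small white toy quadcopter with red propellers, about 175 mm across, 35 mm high. Origin: centre of its underside.
- battery: Bystander: black battery block with a yellow end, 75 x 36 x 30 mm. Origin: centre of its underside.
- table: The wooden bench top, its upper face at z = 0, fixed.

How it is judged (in metres and radians):
At the end, for the whole second after the job is handed in: The tote hangs still in the fingers, off the bench, its lowest corner over 20 mm up, sloping down to the cut-down corner by over 6 degrees along both sides, under 52 degrees in all; all four motors are at rest on its floor, centres within 90 mm of both walls of that corner (height (world z) of tote_corner above 0.02 m and contact force between tote and table below 0.05 N and contact force between the fingers and tote above 2 N and angle between tote's own x axis and vertical above 1.671 rad and angle between tote's own y axis and vertical above 1.671 rad and angle between tote's own z axis and vertical below 0.9 rad and linear speed of each of tote, motor0, motor1, motor2, motor3 below 0.03 m/s and angular speed of tote below 0.15 rad/s and x of motor0_center in the frame of tote_corner between -0.09 and 0 m and y of motor0_center in the frame of tote_corner between -0.09 and 0 m and z of motor0_center in the frame of tote_corner between -0.004 and 0.03 m and x of motor1_center in the frame of tote_corner between -0.09 and 0 m and y of motor1_center in the frame of tote_corner between -0.09 and 0 m and z of motor1_center in the frame of tote_corner between -0.004 and 0.03 m and x of motor2_center in the frame of tote_corner between -0.09 and 0 m and y of motor2_center in the frame of tote_corner between -0.09 and 0 m and z of motor2_center in the frame of tote_corner between -0.004 and 0.03 m and x of motor3_center in the frame of tote_corner between -0.09 and 0 m and y of motor3_center in the frame of tote_corner between -0.09 and 0 m and z of motor3_center in the frame of tote_corner between -0.004 and 0.03 m); the arm keeps its last pose, push and grip.
It fails at once if a motor falls out onto the bench (contact force between any of motor0, motor1, motor2, motor3 and table above 0.01 N).
It fails at once if a bystander is pushed out of place (distance of any of pen_pot, quadcopter, battery from where it was at the start of the episode above 0.02 m).
It fails at once if the tote rests on a bystander (contact force between tote and pen_pot above 1 N or contact force between tote and quadcopter above 1 N or contact force between tote and battery above 1 N).
It also fails if it takes over 35 s, if anything falls off the work surface, if the arm or the gripper's body presses on something with over 40 N, if the wrist force passes 120 N, or if a joint passes its speed limit or range.

ROBOT

A 6-joint arm with a two-finger parallel gripper is mounted at the origin on the work surface. World frame = base frame: x ahead of the robot, y to its left, z up, the work surface at z = 0. Lengths are in m, angles in degrees, forces in N, time in s.
With the tool pointing down it reaches from about 0.325 to 0.9 m from the base axis. Payload 6.1 kg.
Tool frame: the origin (TCP) lies at the very end of the fingers, on their centre line; the grasp point (between the pads) lies 19 mm behind it (bot.hold_point_z is the distance from the TCP to the grasp point, in m); z points along the fingers, y is the line along which they close (so a half turn about z gives the same grasp; the last joint's range is limited). The gripper opens to 87 mm and grips with 3 to 60 N. Pads are 19 mm wide; open, the fingers measure 117 mm over their backs; the gripper's body (75 mm by 190 mm) begins 51 mm behind the grasp point.
Start: joints at [-83.486, 12.628, 87.462, -0, 79.91, -7.225], TCP at [0.148, -0.607, 0.223] pointing down, gripper open.
Joint ranges: [-170.65, 170.65], [-52.31, 119.04], [5.05, 147.46], [-71.25, 251.25], [11.57, 151.72], [-153.62, 153.62]. Speed limits (degrees/s): [147.25, 147.25, 172.46, 180, 180, 180].

INTERFACE

Orientations are given as [roll, pitch, yaw] about the fixed x, y, z axes, in that order (R = Rz(yaw) Ry(pitch) Rx(roll)).
In Python, from workcell import bot gives the robot as it stands.
- The arm moves only by the tool carry_out, never from a script. Its argument "plan" is a list that holds one entry, the list of rows, each a list of 6 numbers: the shift along the tool's x, y, z in units of 25 mm (1.0 is 25 mm), then the turn, a rotation vector about the tool's x, y, z in units of 6 degrees (1.0 is 6 degrees). A call has 1 to 12 rows; each row shifts and turns the commanded pose from where the row before left it, along the tool's axes as they then stand; what a row does not reach is not made up. A row lasts 1/10 s, in which the tool goes at most 50 mm and 8.59 degrees, less where a joint would pass 70% of its speed; a pose out of reach is approached as far as the arm can. A call is refused whole if a number of a shift passes 1 or a number of a turn 1, either way. A call with a gripper value outside its range is refused whole. "fingers" is the gripper's target within -1 to 1 (shut at 1, half-way at 0, fully open at -1), set as the call begins (left out, the last holds). The fingers move at their own pace and stop on an object; "grip_force" is the grip in N (left out, the last holds). Time passes only in rows, so rows that do not move let the fingers close. It gives the time, the measured TCP pose, the force, the opening and the grip force at its end, in the units of the state.
- bot.read_state(): the state, without advancing time (a new reading comes with each control period).
- bot.capture(name): name is "scene" or "top" or "wrist"; returns a dict with "image" (480x640x3 uint8, red, green, blue), "vfov" (degrees; the focal length in pixels is half the picture's height over the tangent of half this angle, whatever the lens; pixels are square), "cx", "cy" (the principal point, pixels), "extrinsics" (4x4, takes a point from camera to world coordinates). Camera axes: x right, y up, looking along -z (the intrinsics and any distortion apply to the point x, -y, -z); pixel columns grow to the right and rows downward; lengths in m; the calibration is good to about 2 mm. A picture is of the moment at which its call begins. There is no depth.
- bot.finish_job(): hands the job in; it is judged then, once.
The state is a dict: "time_s": time; "joint_pos": joint angles; "dq": joint speeds; "effort": joint torques, N m; "eef_pos": TCP position; "ee_rot": TCP orientation; "ft_force": force on the tool from outside, world axes, zero at the start; "torque": the same for the moment, N m; "opening": finger opening in m; "finger_force": force on a finger pad.
Only numpy, scipy, OpenCV 4.12 (cv2) and the standard library are available. Lean on these libraries where they do the work, as an engineer would, in place of code of your own. Each camera call takes 0.05 s, during which the arm holds its last target. There are 200 camera calls.

## Working session

There is one attempt and no reset: what is moved stays moved. The work goes in short steps, Python scripts to look and compute and a tool call to move; the robot and the scene stay as the last step left them, time stands still between calls to the robot, and variables do not carry over. Pictures are saved under pics/ and viewed, at most 10 in all, crops included, and the job is handed in when it is done.

Besides the shell and the picture viewer there is one more tool, called after "Call:" by a JSON object that holds its "fn" and its "kwargs". carry_out: Moves the arm, as the interface text tells. Its arguments: {"type":"object","properties":{"plan":{"type":"array"},"fingers":{"type":"number"},"grip_force":{"type":"number"}},"required":["plan"]}

```bash
mkdir -p pics; cat > h.py <<'E'
from workcell import bot
import numpy as np, cv2
from scipy.spatial.transform import Rotation as R
def cap(n,f=None):
    c=bot.capture(n)
    if f: cv2.imwrite('pics/'+f,c['image'][:,:,::-1])
    return c
def ray(c,u,v):
    f=240/np.tan(np.radians(c['vfov'])/2)
    d=np.array([(u-c['cx'])/f,-(v-c['cy'])/f,-1]); E=np.array(c['extrinsics'])
    return E[:3,3],E[:3,:3]@d
def onz(c,u,v,z):
    o,d=ray(c,u,v); return o+d*(z-o[2])/d[2]
E
python3 - <<'E'
from h import *
for n in ['top','scene']:
    c=cap(n,n+'.png'); print({k:(np.round(v,3) if not isinstance(v,str) else v) for k,v in c.items() if k!='image'})
    import pickle; pickle.dump(c,open(n+'.pkl','wb'))
print(bot.read_state())
E
```

```text
{'vfov': np.float64(57.065), 'cx': np.float64(320.841), 'cy': np.float64(241.812), 'extrinsics': array([[-0.028,  0.999, -0.04 ,  0.544],
       [-0.999, -0.029, -0.019, -0.01 ],
       [-0.02 ,  0.04 ,  0.999,  0.989],
       [ 0.   ,  0.   ,  0.   ,  1.   ]])}
{'vfov': np.float64(49.855), 'cx': np.float64(318.195), 'cy': np.float64(240.835), 'extrinsics': array([[-0.103, -0.817,  0.567,  1.196],
       [ 0.995, -0.089,  0.052,  0.035],
       [ 0.008,  0.57 ,  0.822,  0.952],
       [ 0.   ,  0.   ,  0.   ,  1.   ]])}
{'time_s': 0.1, 'joint_pos': array([-8.34845696e+01,  1.26712382e+01,  8.75214873e+01,  4.65665470e-05,
        7.99126535e+01, -7.22307851e+00]), 'dq': array([-0.05310829, -0.13173326, -0.06596161, -0.01703951,  0.03630112,
        0.05080405]), 'effort': array([ 1.70863874e-03, -4.95940840e+01, -3.88519442e+01,  7.01418612e-02,
        5.14789845e-02, -6.22327525e-05]), 'eef_pos': array([ 0.14838102, -0.60652085,  0.22152007]), 'ee_rot': array([-1.79895463e+02, -1.32950613e-02,  1.37384886e+01]), 'ft_force': array([ 0.36266971,  0.83774933, -0.93254159]), 'torque': array([ 0.0340818 ,  0.00513471, -0.01272515]), 'finger_force': 0.0, 'opening': 0.08695050170014708}
```

View pics/top.png

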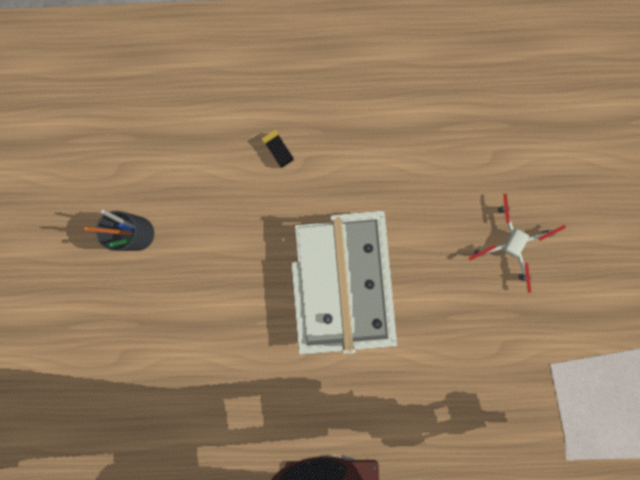

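View pics/scene.png

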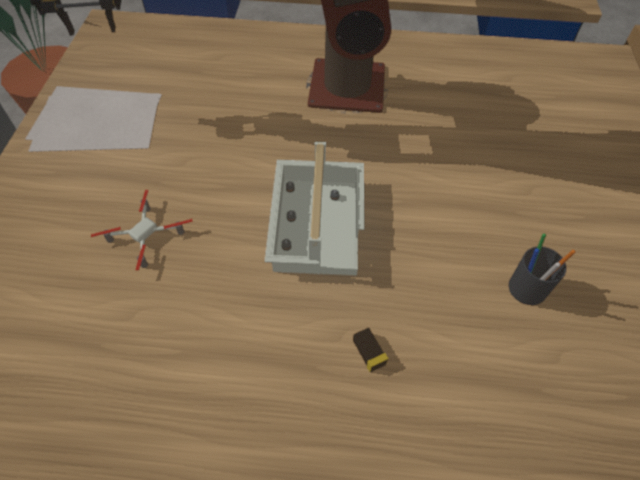

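The tote's bar runs from (340,219) to (349,351) in the top view, and the cut-down corner is at top-left, (300,225). So the tote's +x is about world +x and its +y about world +y. Three motors lie right of the bar and one is at the lower left.

```bash
python3 - <<'E'
from h import *
import pickle
c=pickle.load(open('top.pkl','rb')); s=pickle.load(open('scene.pkl','rb'))
a=onz(c,339.5,219.5,.13); b=onz(c,348.5,351,.13)
print('top',a,b,(a+b)/2,np.linalg.norm(a-b),np.degrees(np.arctan2(*(a-b)[1::-1])))
a=onz(s,315.5,239,.13); b=onz(s,320.5,144,.13)
print('scene',a,b,(a+b)/2,np.linalg.norm(a-b),np.degrees(np.arctan2(*(a-b)[1::-1])))
# outer corners at rim z .06
for p in [(385,212),(396,346),(300,353)]: print(onz(c,*p,.06).round(3))
print('batt',onz(c,278,149,.03).round(3),'pot',onz(c,125,231,.1).round(3),'quad',onz(c,517,242,.03).round(3))
E
```

```text
top [ 0.62143368 -0.03070828  0.13      ] [ 0.366953   -0.04045436  0.13      ] [ 0.49419334 -0.03558132  0.13      ] 0.2546672363780924 2.1932377315284826
scene [ 0.62516929 -0.02303881  0.13      ] [ 0.36748007 -0.03922769  0.13      ] [ 0.49632468 -0.03113325  0.13      ] 0.258197237078575 3.5947830304847685
[ 0.641 -0.129  0.06 ]
[ 0.36  -0.142  0.06 ]
[0.351 0.058 0.06 ]
batt [0.79  0.097 0.03 ] pot [0.614 0.406 0.1  ] quad [ 0.57  -0.414  0.03 ]
```

Call:
{"fn": "carry_out", "kwargs": {"plan": [[[0.6,-0.93,-0.1,0,0,0.92],[0.62,-0.93,-0.1,0,0,0.92],[0.62,-0.93,-0.1,0,0,0],[0.62,-0.93,-0.1,0,0,0],[0.62,-0.93,-0.1,0,0,0],[0.62,-0.93,-0.1,0,0,0],[0.62,-0.93,-0.1,0,0,0],[0.62,-0.93,-0.1,0,0,0],[0.62,-0.93,-0.1,0,0,0],[0.62,-0.93,-0.1,0,0,0],[0.62,-0.93,-0.1,0,0,0],[0.62,-0.93,-0.1,0,0,0]]], "fingers": -1}}

```text
time_s: 1.3
eef_pos: [0.3136, -0.315, 0.2523]
ee_rot: [-180.0, 0.0, 2.7]
ft_force: [0.3, -0.9, 0.4]
opening: 0.0868
finger_force: 0.0
```

Call:
{"fn": "carry_out", "kwargs": {"plan": [[[0.62,-0.92,0,0,0,0],[0.62,-0.92,0,0,0,0],[0.62,-0.92,0,0,0,0],[0.62,-0.92,0,0,0,0],[0.62,-0.92,0,0,0,0],[0.62,-0.92,0,0,0,0],[0.62,-0.92,0,0,0,0],[0.62,-0.92,0,0,0,0],[0.62,-0.92,0,0,0,0],[0.62,-0.92,0,0,0,0],[0,0,0,0,0,0],[0,0,0,0,0,0]]]}}

```text
time_s: 2.5
eef_pos: [0.4571, -0.0788, 0.2521]
ee_rot: [180.0, 0.1, 2.8]
ft_force: [0.5, 0.4, -0.6]
opening: 0.0872
finger_force: 0.0
```

```bash
python3 - <<'E'
from h import *
import pickle
c=cap('wrist','w1.png'); pickle.dump(c,open('w1.pkl','wb'))
s=bot.read_state(); print(s['time_s'],s['eef_pos'],s['ee_rot'],s['joint_pos'].round(1),c['vfov'],c['extrinsics'])
E
```

```text
2.55 [ 0.456932   -0.0793876   0.25215885] [1.79988473e+02 5.85923864e-02 2.73071340e+00] [-19.6 -11.1 108.3  -0.   82.9  67.7] 65.15516174994609 [[ 4.82764231e-02  9.69275311e-01  2.41194440e-01  5.22754103e-01]
 [-9.98833679e-01  4.70453813e-02  1.08633960e-02 -7.43522758e-02]
 [-8.17462847e-04 -2.41437576e-01  9.70416008e-01  4.15698998e-01]
 [ 0.00000000e+00  0.00000000e+00  0.00000000e+00  1.00000000e+00]]
```

View pics/w1.png

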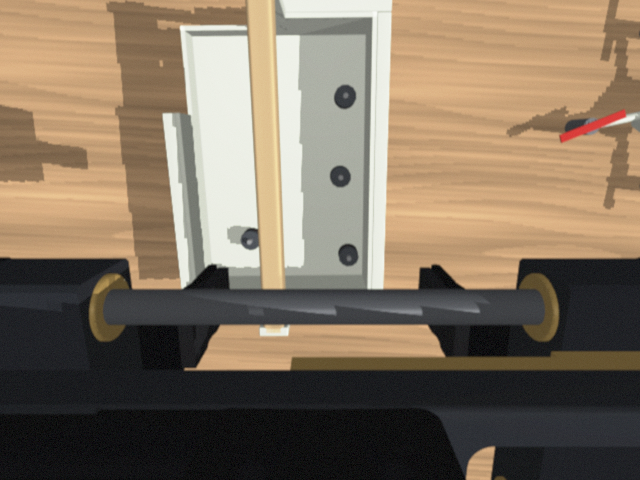

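The wrist view shows the bar going from about (260,20) to (271,250), clear between the fingers. All four motors stand on the floor.

```bash
python3 - <<'E'
from h import *
import pickle
c=pickle.load(open('w1.pkl','rb')); im=c['image'].astype(int)
for r in (40,100,160,220): print(r,[tuple(im[r,k]) [0:3:2] for k in range(242,292,2)])
g=cv2.GaussianBlur(c['image'],(3,3),0)
for l,rr,v in ((246,272,20),(258.5,280,220)): 
    A=onz(c,l,v,.13);B=onz(c,rr,v,.13);print(A,B,(A+B)/2)
E
```

```text
40 [(np.int64(238), np.int64(231)), (np.int64(238), np.int64(233)), (np.int64(235), np.int64(228)), (np.int64(164), np.int64(121)), (np.int64(208), np.int64(134)), (np.int64(227), np.int64(149)), (np.int64(225), np.int64(147)), (np.int64(225), np.int64(149)), (np.int64(222), np.int64(143)), (np.int64(222), np.int64(145)), (np.int64(223), np.int64(148)), (np.int64(222), np.int64(145)), (np.int64(222), np.int64(144)), (np.int64(228), np.int64(152)), (np.int64(239), np.int64(163)), (np.int64(233), np.int64(157)), (np.int64(205), np.int64(130)), (np.int64(226), np.int64(202)), (np.int64(238), np.int64(232)), (np.int64(238), np.int64(232)), (np.int64(238), np.int64(232)), (np.int64(238), np.int64(233)), (np.int64(239), np.int64(234)), (np.int64(238), np.int64(232)), (np.int64(239), np.int64(233))]
100 [(np.int64(238), np.int64(232)), (np.int64(236), np.int64(229)), (np.int64(238), np.int64(231)), (np.int64(239), np.int64(233)), (np.int64(222), np.int64(207)), (np.int64(173), np.int64(110)), (np.int64(224), np.int64(145)), (np.int64(224), np.int64(147)), (np.int64(225), np.int64(149)), (np
[... 1646 characters left out ...]
64(224), np.int64(147)), (np.int64(224), np.int64(146)), (np.int64(224), np.int64(148)), (np.int64(223), np.int64(147)), (np.int64(223), np.int64(146)), (np.int64(222), np.int64(143)), (np.int64(224), np.int64(147)), (np.int64(231), np.int64(153)), (np.int64(242), np.int64(168)), (np.int64(219), np.int64(140)), (np.int64(198), np.int64(149)), (np.int64(235), np.int64(229)), (np.int64(236), np.int64(230)), (np.int64(235), np.int64(230)), (np.int64(236), np.int64(231))]
[ 0.60040298 -0.01705852  0.13      ] [ 0.60126081 -0.03489188  0.13      ] [ 0.60083189 -0.0259752   0.13      ]
[ 0.46048776 -0.0265449   0.13      ] [ 0.46129691 -0.0432269   0.13      ] [ 0.46089234 -0.0348859   0.13      ]
```

Call:
{"fn": "carry_out", "kwargs": {"plan": [[[0.54,-0.59,0,0,0,-0.15],[0.54,-0.59,0.3,0,0,0],[0.54,-0.59,0.7,0,0,0],[0,0,0.9,0,0,0],[0,0,0.9,0,0,0],[0,0,0.9,0,0,0],[0,0,0.9,0,0,0],[0,0,0.8,0,0,0],[0,0,0.5,0,0,0],[0,0,0.23,0,0,0],[0,0,0,0,0,0],[0,0,0,0,0,0]]]}}

```text
time_s: 3.75
eef_pos: [0.4959, -0.0331, 0.1002]
ee_rot: [180.0, -0.1, 3.6]
ft_force: [0.3, 0.4, -0.7]
opening: 0.0872
finger_force: 0.0
```

Call:
{"fn": "carry_out", "kwargs": {"plan": [[[0,0,0,0,0,0],[0,0,0,0,0,0],[0,0,0,0,0,0],[0,0,0,0,0,0],[0,0,0,0,0,0],[0,0,0,0,0,0],[0,0,0,0,0,0],[0,0,0,0,0,0]]], "fingers": 1, "grip_force": 50}}

```text
time_s: 4.55
eef_pos: [0.4952, -0.0326, 0.0992]
ee_rot: [-180.0, 0.0, 3.6]
ft_force: [0.6, 1.1, 0.0]
opening: 0.0311
finger_force: 0.0
```

Call:
{"fn": "carry_out", "kwargs": {"plan": [[[0,0,0,0,0,0],[0,0,0,0,0,0],[0,0,0,0,0,0],[0,0,0,0,0,0],[0,0,0,0,0,0]]]}}

```text
time_s: 5.05
eef_pos: [0.4953, -0.0327, 0.0993]
ee_rot: [180.0, -0.0, 3.6]
ft_force: [-0.7, -1.6, -0.5]
opening: 0.0174
finger_force: 50.0
```

Call:
{"fn": "carry_out", "kwargs": {"plan": [[[0,0,-0.1,0,0,0],[0,0,-0.3,0,0,0],[0,0,-0.6,0,0,0],[0,0,-0.8,0,0,0],[0,0,-0.9,0,0,0],[0,0,-0.9,0,0,0],[0,0,-0.9,0,0,0],[0,0,-0.9,0,0,0],[0,0,-0.9,0,0,0],[0,0,-0.7,0,0,0],[0,0,-0.4,0,0,0],[0,0,-0.2,0,0,0]]]}}

```text
time_s: 6.25
eef_pos: [0.4954, -0.0326, 0.2902]
ee_rot: [180.0, -0.1, 3.6]
ft_force: [0.4, -0.6, -4.6]
opening: 0.0176
finger_force: 50.0
```

Call:
{"fn": "carry_out", "kwargs": {"plan": [[[0,0,0,0,-0.1,0],[0,0,0,0,-0.2,0],[0,0,0,0,-0.25,0],[0,0,0,0,-0.25,0],[0,0,0,0,-0.25,0],[0,0,0,0,-0.2,0],[0,0,0,0,-0.15,0],[0,0,0,0,-0.1,0],[0,0,0,0,-0.1,0],[0,0,0,0,-0.1,0],[0,0,0,0,-0.1,0],[0,0,0,0,-0.1,0]]]}}

```text
time_s: 7.45
eef_pos: [0.4953, -0.0327, 0.2894]
ee_rot: [180.0, 11.4, 3.6]
ft_force: [0.2, 0.5, -5.8]
opening: 0.0178
finger_force: 50.0
```

Call:
{"fn": "carry_out", "kwargs": {"plan": [[[0,0,0,0,-0.1,0],[0,0,0,0,-0.1,0],[0,0,0,0,-0.1,0],[0,0,0,0,-0.1,0],[0,0,0,0,-0.1,0],[0,0,0,0,-0.1,0],[0,0,0,0,-0.1,0],[0,0,0,0,-0.1,0],[0,0,0,0,-0.1,0],[0,0,0,0,-0.1,0],[0,0,0,0,-0.1,0],[0,0,0,0,0,0]]]}}

```text
time_s: 8.65
eef_pos: [0.4953, -0.0326, 0.2891]
ee_rot: [-180.0, 18.0, 3.6]
ft_force: [-0.6, 0.2, -5.5]
opening: 0.0176
finger_force: 50.0
```

```bash
python3 - <<'E'
from h import *
a=cap('scene')['image'][60:380,180:500]; b=cap('wrist')['image'][0:320,140:460]
cv2.imwrite('pics/m2.png',np.hstack([a,b])[:,:,::-1])
s=bot.read_state(); print(s['time_s'],s['eef_pos'],s['ee_rot'],s['joint_pos'].round(1),s['opening'])
E
```

```text
8.75 [ 0.4953015  -0.0326244   0.28918898] [-179.99605276   18.00919794    3.60297539] [-10.    7.8  87.6  -4.3 102.1  76.2] 0.01706180490975128
```

View pics/m2.png

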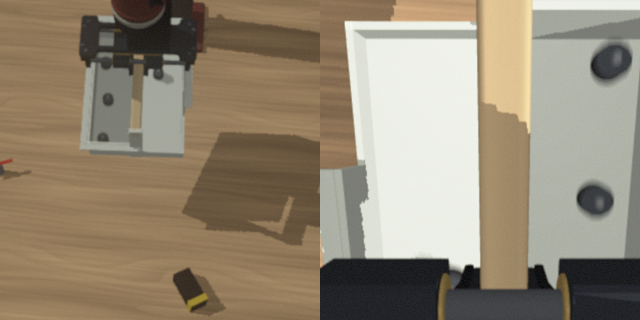

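At an arm pitch of 18° the tote follows, but the motors have hardly moved: wrist crop (610,62) and (595,200). I'll keep tilting slowly.

Call:
{"fn": "carry_out", "kwargs": {"plan": [[[0,0,0,0,-0.1,0],[0,0,0,0,-0.1,0],[0,0,0,0,-0.1,0],[0,0,0,0,-0.1,0],[0,0,0,0,-0.1,0],[0,0,0,0,-0.1,0],[0,0,0,0,-0.1,0],[0,0,0,0,-0.1,0],[0,0,0,0,-0.1,0],[0,0,0,0,-0.1,0],[0,0,0,0,0,0],[0,0,0,0,0,0]]]}}

```text
time_s: 9.95
eef_pos: [0.4953, -0.0326, 0.2892]
ee_rot: [-180.0, 24.0, 3.6]
ft_force: [-0.1, -0.0, -4.5]
opening: 0.0173
finger_force: 50.0
```

```bash
python3 - <<'E'
from h import *
a=cap('scene')['image'][40:280,180:500]; b=cap('wrist')['image'][0:320,140:460]
cv2.imwrite('pics/m3.png',np.hstack([cv2.resize(a,(427,320)),b])[:,:,::-1])
s=bot.read_state(); print(s['time_s'],s['eef_pos'],s['ee_rot'],s['joint_pos'].round(1),s['opening'])
E
```

```text
10.05 [ 0.49526844 -0.03263859  0.28936058] [-179.99961409   23.98865573    3.59831722] [ -9.3  12.7  83.3  -5.4 107.3  76.6] 0.01759742640683674
```

View pics/m3.png

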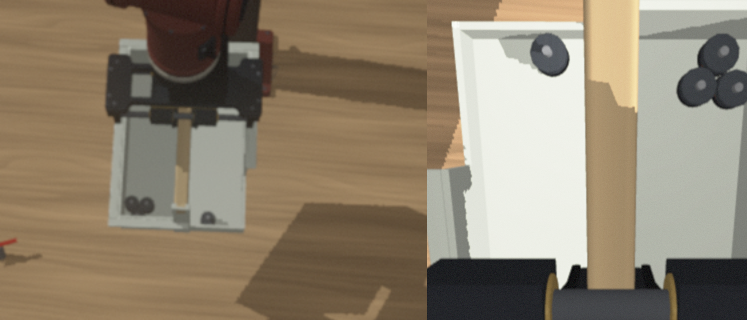

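All four motors have slid to the +x wall: three at the right of the wrist crop, one at (550,52). Next I tilt slowly about the bar, +y side down.

Call:
{"fn": "carry_out", "kwargs": {"plan": [[[0,0,0,-0.1,0,0],[0,0,0,-0.2,0,0],[0,0,0,-0.25,0,0],[0,0,0,-0.25,0,0],[0,0,0,-0.2,0,0],[0,0,0,-0.15,0,0],[0,0,0,-0.1,0,0],[0,0,0,-0.1,0,0],[0,0,0,-0.1,0,0],[0,0,0,-0.1,0,0],[0,0,0,-0.1,0,0],[0,0,0,-0.1,0,0]]]}}

```text
time_s: 11.25
eef_pos: [0.4953, -0.0327, 0.2893]
ee_rot: [169.5, 24.0, 3.6]
ft_force: [0.1, -0.2, -4.7]
opening: 0.0177
finger_force: 50.0
```

Call:
{"fn": "carry_out", "kwargs": {"plan": [[[0,0,0,-0.1,0,0],[0,0,0,-0.1,0,0],[0,0,0,-0.1,0,0],[0,0,0,-0.1,0,0],[0,0,0,-0.1,0,0],[0,0,0,-0.1,0,0],[0,0,0,-0.1,0,0],[0,0,0,-0.1,0,0],[0,0,0,-0.1,0,0],[0,0,0,-0.1,0,0],[0,0,0,-0.1,0,0],[0,0,0,-0.1,0,0]]]}}

```text
time_s: 12.45
eef_pos: [0.4953, -0.0326, 0.2893]
ee_rot: [162.3, 24.0, 3.6]
ft_force: [0.2, -0.2, -4.9]
opening: 0.0174
finger_force: 50.0
```

```bash
python3 - <<'E'
from h import *
a=cap('scene')['image'][40:280,180:500]; b=cap('wrist')['image'][0:320,140:460]
cv2.imwrite('pics/m4.png',np.hstack([cv2.resize(a,(427,320)),b])[:,:,::-1])
s=bot.read_state(); print(s['time_s'],s['eef_pos'],s['ee_rot'],s['joint_pos'].round(1),s['opening'])
E
```

```text
12.55 [ 0.49518088 -0.03238881  0.28917488] [162.28281169  24.01466658   3.6280927 ] [ 1.000e-01  1.200e+01  8.580e+01 -1.970e+01  1.043e+02  8.160e+01] 0.01808751675975081
```

View pics/m4.png

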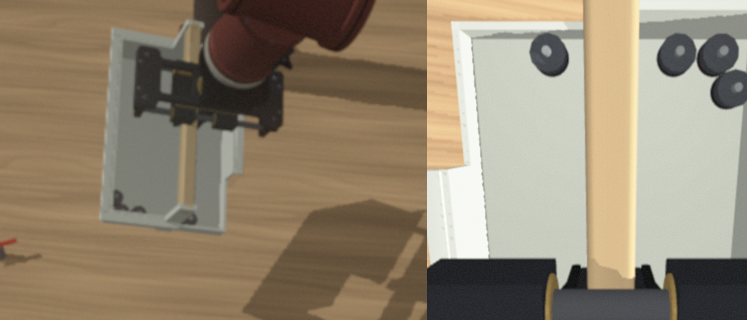

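The motors lie along the +x wall and have not yet slid in y, at 17.7°. I'll continue.

Call:
{"fn": "carry_out", "kwargs": {"plan": [[[0,0,0,-0.1,0,0],[0,0,0,-0.1,0,0],[0,0,0,-0.1,0,0],[0,0,0,-0.1,0,0],[0,0,0,-0.1,0,0],[0,0,0,-0.1,0,0],[0,0,0,-0.1,0,0],[0,0,0,-0.1,0,0],[0,0,0,-0.1,0,0],[0,0,0,-0.1,0,0],[0,0,0,-0.1,0,0],[0,0,0,-0.1,0,0]]]}}

```text
time_s: 13.75
eef_pos: [0.4953, -0.0326, 0.2893]
ee_rot: [155.1, 24.0, 3.6]
ft_force: [-0.4, 0.3, -5.0]
opening: 0.0175
finger_force: 50.0
```

Call:
{"fn": "carry_out", "kwargs": {"plan": [[[0,0,0,-0.1,0,0],[0,0,0,-0.1,0,0],[0,0,0,-0.1,0,0],[0,0,0,0,0,0],[0,0,0,0,0,0],[0,0,0,0,0,0],[0,0,0,0,0,0],[0,0,0,0,0,0]]]}}

```text
time_s: 14.55
eef_pos: [0.4953, -0.0327, 0.2893]
ee_rot: [153.3, 24.0, 3.6]
ft_force: [0.6, -0.0, -5.4]
opening: 0.0177
finger_force: 50.0
```

```bash
python3 - <<'E'
from h import *
import pickle
a=cap('scene')['image'][40:280,180:500]; c=cap('wrist'); pickle.dump(c,open('w5.pkl','wb')); b=c['image'][0:320,140:460]
cv2.imwrite('pics/m5.png',np.hstack([cv2.resize(a,(427,320)),b])[:,:,::-1])
s=bot.read_state(); print(s['time_s'],s['eef_pos'],s['ee_rot'],s['joint_pos'].round(1),s['opening'])
E
```

```text
14.65 [ 0.49529807 -0.0327179   0.28933377] [153.30047659  23.99245998   3.58969673] [  4.7  12.3  87.5 -27.  103.2  84.5] 0.017442154929826936
```

View pics/m5.png

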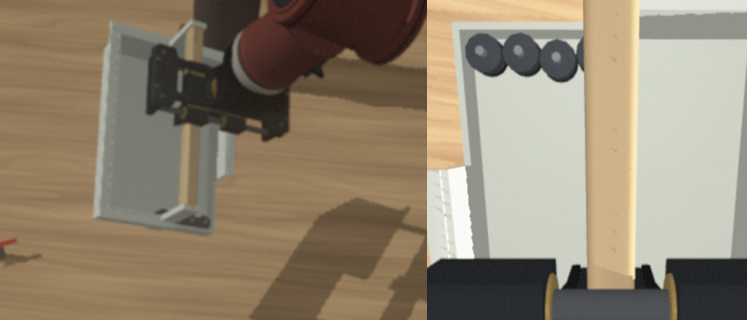

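All four motors lie in a touching row along the +x wall from the cut-down corner. In the wrist crop they are at x ≈ 485, 521, 559 and about 596, with the +y wall at ≈ 467. At about 37 px per 22 mm that puts the farthest about 77 mm from the wall. I'll check they are at rest, then hand in.

```bash
python3 - <<'E'
from h import *
import pickle
p=pickle.load(open('w5.pkl','rb'))['image'].astype(int)
for _ in range(4): c=cap('wrist')
d=np.abs(c['image'].astype(int)-p)[20:90,150:290].max(2); print((d>40).sum())
s=bot.read_state(); print(s['time_s'],s['finger_force'],np.abs(s['dq']).max())
if (d>40).sum()<60: print(bot.finish_job())
E
```

```text
0
14.85 50.01330220140517 0.07406524792628116
the job is handed in; nothing more can be done
None
```

The job is handed in at about 15 s: the tote is held up in the gripper, steady and tilted about 35° with the cut-down corner lowest, all four motors at rest inside that corner (farthest about 77 mm from a wall, limit 90 mm), and the pen pot, quadcopter and battery not touched; the judge's result was not shown.

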